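# Seat the dressing stone in its bench holder

### The job

Put the dark grey dressing stone back into the long pocket of its wooden holder: tip it and let one end down into the pocket first, then rock it down until it lies flat on the pocket floor all along, and let go. Leave the wooden layout block and the brass brush where they are.

Things in the scene. Friction and masses are not known exactly. Their poses are not given: they have to be found in the camera images.
- stone_center (a point): Centre of the loose dressing stone, a plain dark grey bar 24 (x) x 100 (y) x 13 (z) mm, about 0.1 kg, lying flat on the worktop; the centre is 6.5 mm above its underside. x across its width, y along its length, z up. Grasp it across the 24 mm width, at mid-length. Either end may go first and either way round is right.
- pocket_floor (a point): Centre of the pocket floor (cork) of the fixed wooden holder, 64 (x) x 140 (y) x 16 (z) mm. z up, y along the pocket. Floor 7 mm above the worktop; pocket 30 (x) x 108 (y) mm, 9 mm deep below the holder's top; round it a 45 degree lead-in 4 mm wide. Over the middle 50 mm of y both long walls are missing (finger notches, open outwards, down to 6 mm above the worktop), so fingers at mid-stone fit.
- layout_block: Bystander: loose light wooden layout block 38 x 85 (y) x 24 mm with two screws in its top; origin at the centre of its underside. Leave it where it is.
- brass_brush: Bystander: loose slim wooden-handled brass brush 27 x 147 (y) x 12 mm; origin at the centre of its underside. Leave it where it is.
Mind the look-alikes: they are no part of the job. There is more than one size of the part that bears pocket_floor; the job needs the larger.

How it is judged:
On the way:
1. the stone is tipped (more than 7 degrees to the pocket floor) over the pocket with its lower end inside it (((horizontal distance between stone_center and pocket_floor below 0.025 m and angle between the z axis of stone_center and the z axis of pocket_floor, either way round above 0.12 rad and z of stone_center in the frame of pocket_floor below 0.02 m) or (horizontal distance between stone_center and pocket_floor below 0.025 m and angle between the z axis of stone_center and the z axis of pocket_floor, either way round above 0.3 rad and z of stone_center in the frame of pocket_floor below 0.026 m) or (horizontal distance between stone_center and pocket_floor below 0.025 m and angle between the z axis of stone_center and the z axis of pocket_floor, either way round above 0.5 rad and z of stone_center in the frame of pocket_floor below 0.034 m))), for 0.1 s.
At the end, for the whole second after the job is handed in: The stone lies at rest in the pocket: its centre within 10 mm of the pocket's centre seen from above and less than 9 mm above the pocket floor, flat to within 4.5 degrees and lined up with the pocket to within 10 degrees (horizontal distance between stone_center and pocket_floor below 0.01 m and z of stone_center in the frame of pocket_floor below 0.009 m and angle between the z axis of stone_center and the z axis of pocket_floor, either way round below 0.08 rad and angle between the y axis of stone_center and the y axis of pocket_floor, either way round below 0.17 rad and linear speed of dressing_stone below 0.02 m/s); the robot touches nothing.
It fails at once if the layout block is moved by more than 20 mm (distance of layout_block from where it was at the start of the episode above 0.02 m).
It fails at once if the brass brush is moved by more than 20 mm (distance of brass_brush from where it was at the start of the episode above 0.02 m).
It also fails if it takes over 43 s, if anything falls off the work surface, if the arm or the gripper's body presses on something with over 40 N, if the wrist force passes 120 N, or if a joint passes its speed limit or range.

### The arm

A 7-joint arm with a two-finger parallel gripper is mounted at the origin on a cart in front of the work surface, level with it; the furniture and walls round the work are solid. World frame = base frame: x ahead of the robot, y to its left, z up, the work surface at z = 0. Lengths are in m, angles in rad, forces in N, time in s.
With the tool pointing down it reaches from about 0.425 to 0.875 m from the base axis. Payload 4.7 kg.
Tool frame: the origin (TCP) lies at the very end of the fingers, on their centre line; the grasp point (between the pads) lies 19 mm behind it; x points along the fingers, z is the direction in which the jaws open and shut, and the axes are right-handed (so a half turn about x gives the same grasp; the last joint's range is limited). The gripper opens to 87 mm and grips with 3 to 60 N. Pads are 19 mm wide; open, the fingers measure 117 mm over their backs; the gripper's body (75 mm by 190 mm) begins 51 mm behind the grasp point.
Start: joints at [1.304, 0.321, -0.07, 1.45, 0.023, 1.371, -0.057], TCP at [0.18, -0.625, 0.223] pointing down, gripper open.
Joint ranges: [-2.86, 2.86], [-0.3, 2.09], [-1.38, 1.24], [0.06, 2.45], [-1.56, 4.7], [0.09, 2.05], [-2.69, 2.69]. Speed limits (rad/s): [2.57, 2.57, 3.14, 3.14, 3.14, 3.14, 3.14].

### API

Orientations are given as a rotation vector (axis times angle).
In Python, from bench import telemetry, viewer, workorder gives the robot as it stands.
- The arm moves only by the shell command python3 -m creep 'ROWS' [FORCE]. ROWS is JSON, a list of rows, each an object of numbers: "fingers": the opening, from 0 (shut) to 1 (fully open); "x", "y", "z": the shift along the tool's x, y, z in units of 40 mm (1.0 is 40 mm); "twist": the turn about the tool's x in units of 5 degrees (1.0 is 5 degrees). In form: [{"fingers": .., "x": .., "y": .., "z": .., "twist": ..}, ...]. A call has 1 to 20 rows; each row is the pose to reach, as a shift and turn from the pose commanded when the call began, along the tool's axes at that moment; what a row does not reach only later rows make up. A row lasts 1/12 s, in which the tool goes at most 41.7 mm and 7.16 degrees, less where a joint would pass 70% of its speed; a pose out of reach is approached as far as the arm can. A call with a gripper value outside its range is refused whole. The fingers move at their own pace and stop on an object; FORCE is the grip in N (left out, the last holds). Time passes only in rows, so rows that repeat a pose let the fingers close. It gives the time, the measured TCP pose, the force and the opening at its end, in the units of the state.
- telemetry.get_state(): the state, without advancing time (a new reading comes with each control period).
- viewer.get_image(name): name is "scene" or "top" or "wrist"; returns a dict with "pixels" (480x640x3 uint8, red, green, blue), "z_map" (480x640 float32, m along the optical axis (not along the pixel's ray), 0 where there is no reading), "K" (3x3 intrinsics, pixels), "xyz" and "attitude" of the camera in the world. Camera axes: x right, y up, looking along -z (the intrinsics and any distortion apply to the point x, -y, -z); pixel columns grow to the right and rows downward; lengths in m; the calibration is good to about 2 mm. A picture is of the moment at which its call begins.
- workorder.close_job(): hands the job in, once; it reports no verdict.
The state is a dict: "time": time; "joint_positions": joint angles; "qd": joint speeds; "joint_torque": joint torques, N m; "position": TCP position; "tool_rot": TCP orientation; "ft_force": force on the tool from outside, world axes, zero at the start; "torque": the same for the moment, N m; "grip_width": opening from 0.0 (shut) to 1.0 (fully open).
Only numpy, scipy, OpenCV 4.12 (cv2) and the standard library are available. Lean on these libraries where they do the work, as an engineer would, in place of code of your own. Each camera call takes 0.05 s, during which the arm holds its last target.

## Working session

There is one attempt and no reset: what is moved stays moved. The work goes in short steps, Python scripts to look and compute and a shell command to move; the robot and the scene stay as the last step left them, time stands still between calls to the robot, and variables do not carry over. Pictures are saved under pics/ and viewed, and the job is handed in when it is done.

```bash
ls; mkdir -p pics; python3 - <<'E'
from bench import telemetry, viewer
import cv2,numpy as np
s=telemetry.get_state();print(s)
for n in ("scene","top","wrist"):
    im=viewer.get_image(n); cv2.imwrite(f"pics/{n}0.png",im["pixels"][:,:,::-1]); np.savez(f"pics/{n}0.npz",**im)
    print(n,im["K"],im["xyz"],im["attitude"])
E
```

```text
pics
{'time': 0.0, 'joint_positions': array([ 1.30408643,  0.32181147, -0.070092  ,  1.45167206,  0.0226043 ,
        1.37080767, -0.05692333]), 'qd': array([-0.00019546,  0.00048462, -0.0017043 , -0.00170001,  0.00044486,
       -0.00118603, -0.00018721]), 'joint_torque': array([ 8.93515025e-04, -4.91278732e+01, -4.03429773e-01, -3.12523162e+01,
       -6.38392568e-02,  4.37599292e-02,  1.78919800e-04]), 'position': array([ 0.17993717, -0.62401819,  0.22147054]), 'tool_rot': array([ 1.00100011,  1.3306867 , -0.99922554]), 'ft_force': array([ 1.32888055, -0.47428277,  0.83401533]), 'torque': array([0.01055374, 0.02708526, 0.02170526]), 'grip_width': 1.0012356646373537}
scene [[561.92346937   0.         316.64237023]
 [  0.         561.92346937 231.5121267 ]
 [  0.           0.           1.        ]] [-0.60939409  0.82815624  1.09029268] [ 0.5296028  -0.92310201 -1.91977506]
top [[575.10833204   0.         308.45116435]
 [  0.         575.10833204 238.8807703 ]
 [  0.           0.           1.        ]] [0.37984933 0.19975886 1.5201887 ] [ 0.06362224 -0.08152423 -1.58645157]
wrist [[370.50619019   0.         324.24302523]
 [  0.         370.50619019 242.9747454 ]
 [  0.           0.           1.        ]] [ 0.25745858 -0.60102327  0.38351075] [-0.25358591  0.19072117 -1.2794347 ]
```

View pics/scene0.png

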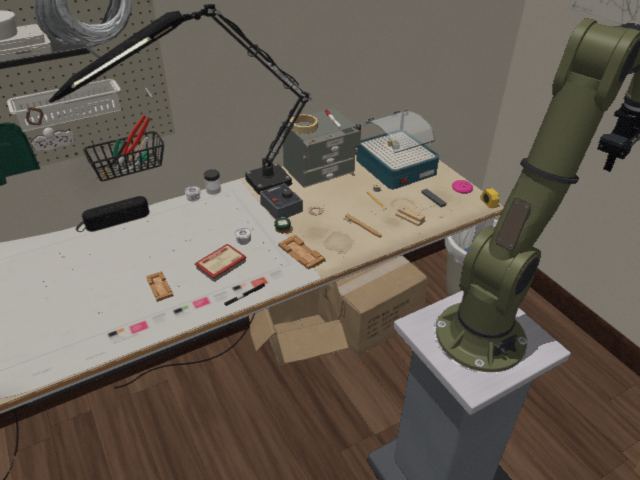

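View pics/top0.png

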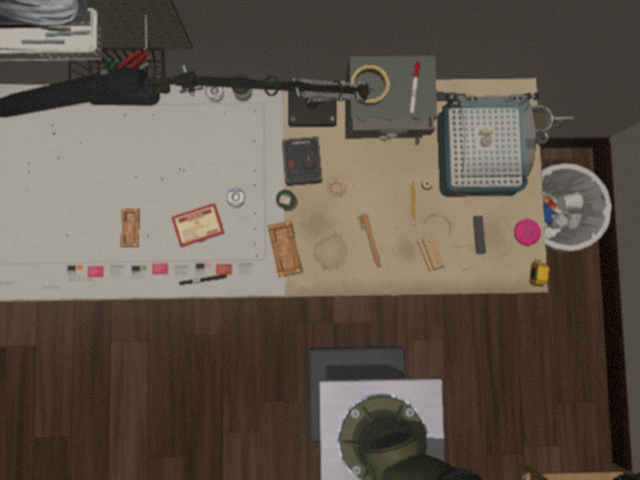

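View pics/wrist0.png

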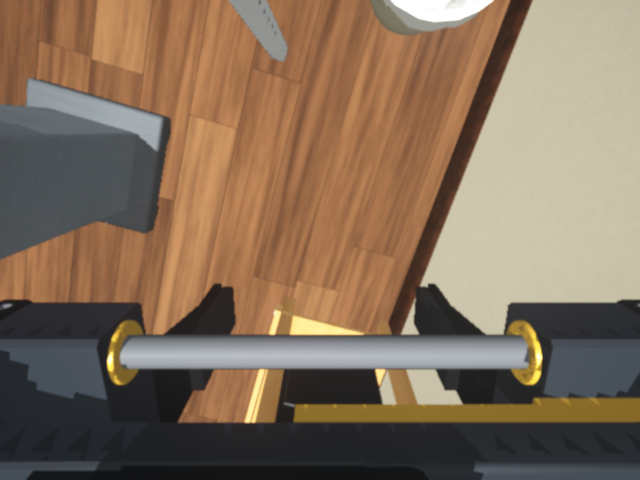

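The top view shows two holders, at about (130,228) and (285,248); the second is larger. The stone is at about (480,235), the brush at (370,240) and the block at (430,253). I'll enlarge crops and deproject.

```bash
cat > h.py <<'E'
import numpy as np,cv2
from scipy.spatial.transform import Rotation as R
def load(n): return dict(np.load(f"pics/{n}.npz"))
def px2w(im,u,v,z=None):
    K=im["K"];M=R.from_rotvec(im["attitude"]).as_matrix()
    d=np.array([(u-K[0,2])/K[0,0],-(v-K[1,2])/K[1,1],-1.0]);dw=M@d
    t=(z-im["xyz"][2])/dw[2] if z is not None else im["z_map"][int(round(v)),int(round(u))]
    return im["xyz"]+t*dw
def crop(im,x0,y0,x1,y1,k,f):
    c=cv2.resize(im["pixels"][y0:y1,x0:x1,::-1],None,fx=k,fy=k,interpolation=cv2.INTER_CUBIC)
    cv2.imwrite(f,c)
E
python3 - <<'E'
from h import *
im=load("top0")
crop(im,255,205,335,285,7,"pics/c1.png");crop(im,400,205,500,285,7,"pics/c2.png")
for u,v in [(130,228),(285,248),(480,235),(370,240),(430,253)]: print(u,v,px2w(im,u,v))
E
```

```text
130 228 [0.55554122 0.65002288 0.01234105]
285 248 [0.49617572 0.24347706 0.01086035]
480 235 [ 0.52232093 -0.2733521   0.00866196]
370 240 [0.51381527 0.01878693 0.00868762]
430 253 [ 0.47556328 -0.13460872  0.02745309]
```

View pics/c1.png

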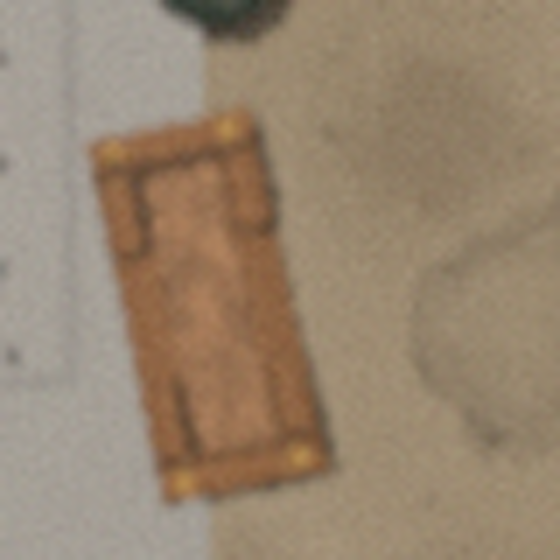

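View pics/c2.png

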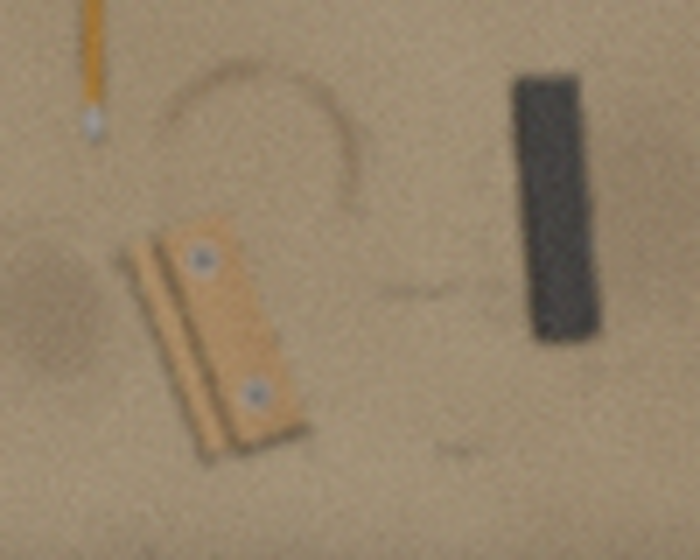

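```bash
python3 - <<'E'
from h import *
from bench import telemetry
im=load("top0")
def quad(pts,ox,oy,k,z):
    P=np.array([px2w(im,ox+(u-k/2+.5)/k,oy+(v-k/2+.5)/k,z) for u,v in pts]);return P
for n,p,o,z in [("holder",[(92,145),(250,108),(330,465),(170,500)],(255,205),.016),("stone",[(515,78),(578,76),(598,332),(537,340)],(400,205),.011)]:
    P=quad(p,*o,7,z);a=((P[0]+P[1])-(P[2]+P[3]))/2
    print(n,P.mean(0),"yaw of length axis deg",np.degrees(np.arctan2(a[1],a[0])),"len",np.linalg.norm(a),"w",np.linalg.norm((P[1]+P[2]-P[0]-P[3])/2))
# pocket inner floor corners, crop
# depth based: stone and holder
z=im["z_map"];K=im["K"];M=R.from_rotvec(im["attitude"]).as_matrix()
v,u=np.mgrid[:480,:640];d=np.stack([(u-K[0,2])/K[0,0],-(v-K[1,2])/K[1,1],-np.ones(z.shape)],-1)@M.T
W=im["xyz"]+d*z[...,None]
np.set_printoptions(linewidth=250,suppress=True)
print((W[210:258:3,472:488:2,2]*1000).round()); print((W[218:280:4,262:306:3,2]*1000).round())
s=im["pixels"].astype(int)
m=(s.sum(-1)<240);m[:, :465]=0;m[:,495:]=0;m[:205]=0;m[265:]=0
r=cv2.minAreaRect(np.argwhere(m)[:,::-1].astype(np.float32));print(r,m.sum())
b=cv2.boxPoints(r);print(np.array([px2w(im,a,c,.013) for a,c in b]).round(4), px2w(im,*r[0],.013))
c=np.argwhere(m)[:,::-1].mean(0);print(c,px2w(im,*c,.011))
st=telemetry.get_state();print(R.from_rotvec(st["tool_rot"]).as_matrix().round(4))
# heights of other things
for n,(u0,v0,u1,v1) in dict(green=(275,188,297,212),yellow=(528,260,552,290),pink=(512,218,542,246)).items(): print(n,np.nanmax(W[v0:v1,u0:u1,2]),W[(v0+v1)//2,(u0+u1)//2])
E
```

```text
holder [0.49587832 0.24430329 0.016     ] yaw of length axis deg 11.687059689723233 len 0.1370305860471778 w 0.06100561035130319
stone [ 0.52475114 -0.27045271  0.011     ] yaw of length axis deg 2.0661364056146194 len 0.09852988744083428 w 0.02364237751046048
[[ 0. -4.  1.  3.  2.  4.  3. -2.]
 [ 4.  3.  5.  0. -1.  5. -3.  3.]
 [ 2. 15. 14. 15. 13. 14.  7. -6.]
 [ 4. 12. 12. 10.  7. 13. -2.  2.]
 [ 3. 10. 12. 16. 13. 12. -1.  6.]
 [ 7. 12. 17. 15.  5. 13.  6.  2.]
 [10.  5. 14.  9. 16.  5.  8.  1.]
 [ 1.  4. 15. 11. 20. 13.  3. 10.]
 [ 4.  5. 10. 10. 13. 16.  4.  2.]
 [11.  9. 19. 17.  9. 18. 11.  4.]
 [ 2.  1. 10. 13. 15. 17. 11.  6.]
 [ 6. -1. 13.  8. 14. 12. 14.  3.]
 [ 1. -1. 14. 15. 17. 15. 14.  5.]
 [ 0.  2.  9. 12.  9. 14. 11.  4.]
 [ 1.  2.  9. 15. 13. 13.  9.  4.]
 [ 2. -2.  0. -1.  8. -5.  4.  3.]]
[[  -1.    4.    5.    9. 1520.   12.    2.    3.    6.    2.   10.    5.   -3.    3.    6.]
 [  -0.    5.    8.    4.    8.    3.   21.   18.   21.   19.   -1.    5.   -4.    1.    0.]
 [  -2.    8.   15.   17.   24.   20.   15.   13.   14.   20.    6.    3.    3.    3.   -4.]
[... 1094 characters left out ...]
 1.    8.    0.    1.]
 [   4.    6.    7.    5.    8.    5.    6.    5.    0.    0.    7.    8.    8.    2.   12.]]
((478.7179870605469, 234.7887725830078), (36.31188201904297, 8.769841194152832), 84.5596694946289) 311
[[ 0.5698 -0.2546  0.013 ]
 [ 0.5716 -0.2779  0.013 ]
 [ 0.4755 -0.2826  0.013 ]
 [ 0.4737 -0.2594  0.013 ]] [ 0.52252804 -0.26862178  0.013     ]
[478.79742765 234.76527331] [ 0.52277637 -0.26945692  0.011     ]
[[-0.0005  0.9608  0.2772]
 [ 0.0014  0.2772 -0.9608]
 [-1.     -0.0001 -0.0014]]
green 1.5201886960301192 [0.6216782  0.23875499 0.02361034]
yellow 1.5201886960301192 [ 0.41295476 -0.41065855  0.04857418]
pink 1.5201886960301192 [ 0.52831919 -0.39899788  0.00816914]
```

```bash
python3 -m creep '[{"fingers":1,"x":0,"y":0.4,"z":-0.2,"twist":0.1},{"fingers":1,"x":0,"y":1.1,"z":-0.6,"twist":0.3},{"fingers":1,"x":0,"y":2,"z":-1.1,"twist":0.6},{"fingers":1,"x":0,"y":2.9,"z":-1.6,"twist":0.9},{"fingers":1,"x":0,"y":3.8,"z":-2.1,"twist":1.2},{"fingers":1,"x":0,"y":4.7,"z":-2.6,"twist":1.4},{"fingers":1,"x":0,"y":5.6,"z":-3.2,"twist":1.6},{"fingers":1,"x":0,"y":6.5,"z":-3.7,"twist":1.8},{"fingers":1,"x":0,"y":7.4,"z":-4.2,"twist":2},{"fingers":1,"x":0.2,"y":8.3,"z":-4.7,"twist":2.2},{"fingers":1,"x":0.4,"y":9.2,"z":-5.2,"twist":2.4},{"fingers":1,"x":0.7,"y":9.9,"z":-5.7,"twist":2.6},{"fingers":1,"x":1,"y":10.4,"z":-5.9,"twist":2.7},{"fingers":1,"x":1,"y":10.7,"z":-6.1,"twist":2.7},{"fingers":1,"x":1,"y":10.7,"z":-6.1,"twist":2.7},{"fingers":1,"x":1,"y":10.7,"z":-6.1,"twist":2.7},{"fingers":1,"x":1,"y":10.7,"z":-6.1,"twist":2.7}]' 20
python3 - <<'E'
from bench import telemetry, viewer
from h import *
s=telemetry.get_state();print(s["time"],s["joint_positions"].round(3),s["ft_force"]);print(R.from_rotvec(s["tool_rot"]).as_matrix().round(4))
im=viewer.get_image("wrist");cv2.imwrite("pics/w1.png",im["pixels"][:,:,::-1]);np.savez("pics/w1.npz",**im)
E
```

```text
time: 1.57
position: [0.5228, -0.2732, 0.1828]
tool_rot: [1.176, 1.229, -1.178]
ft_force: [0.3, -1.1, -0.5]
grip_width: 1.004
1.5667 [ 0.748  0.237 -0.363  1.65   0.089  1.27  -1.16 ] [ 0.28459635 -1.07962058 -0.51836331]
[[-4.000e-04  9.991e-01  4.340e-02]
 [-1.200e-03  4.340e-02 -9.991e-01]
 [-1.000e+00 -5.000e-04  1.200e-03]]
```

View pics/w1.png

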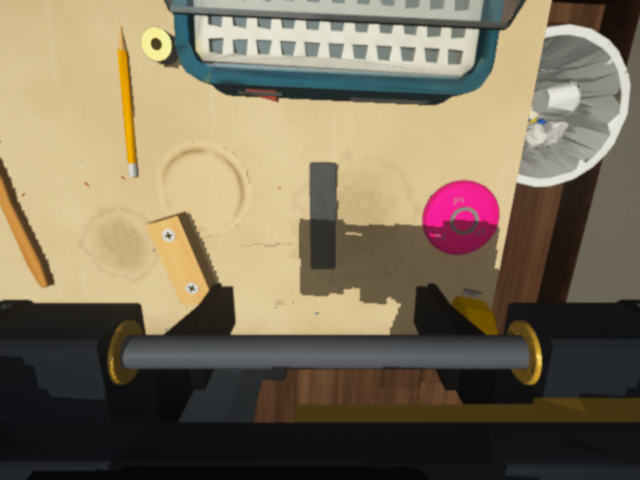

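The stone's top corners in the wrist view are about (310,163), (337,163), (335,268) and (311,268). I'll enlarge it to measure.

```bash
python3 - <<'E'
from h import *
im=load("w1");crop(im,290,145,360,285,4,"pics/w1c.png")
P=np.array([px2w(im,u,v,.013) for u,v in [(310,163),(337,163),(335,269),(311,269)]]);print(P.round(4),P.mean(0))
a=P[0]+P[1]-P[2]-P[3];print(np.degrees(np.arctan2(a[1],a[0])),np.linalg.norm(a)/2)
E
```

```text
[[ 0.5752 -0.2581  0.013 ]
 [ 0.5763 -0.2818  0.013 ]
 [ 0.4769 -0.2852  0.013 ]
 [ 0.4759 -0.2623  0.013 ]] [ 0.52608055 -0.27183585  0.013     ]
2.2094255981587194 0.099432318129813
```

View pics/w1c.png

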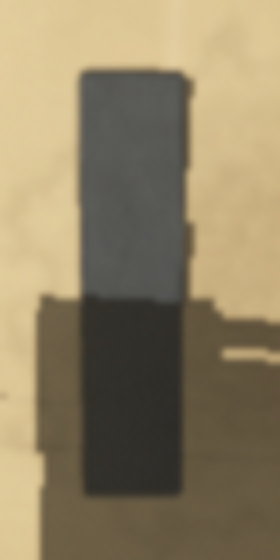

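```bash
python3 -m creep '[{"fingers":0.7,"x":0.4,"y":0.06,"z":-0.05,"twist":0},{"fingers":0.7,"x":1.1,"y":0.06,"z":-0.05,"twist":0},{"fingers":0.7,"x":1.8,"y":0.06,"z":-0.05,"twist":0},{"fingers":0.7,"x":2.5,"y":0.06,"z":-0.05,"twist":0},{"fingers":0.7,"x":3.2,"y":0.06,"z":-0.05,"twist":0},{"fingers":0.7,"x":3.8,"y":0.06,"z":-0.05,"twist":0},{"fingers":0.7,"x":4.2,"y":0.06,"z":-0.05,"twist":0},{"fingers":0.7,"x":4.4,"y":0.06,"z":-0.05,"twist":0},{"fingers":0.7,"x":4.48,"y":0.06,"z":-0.05,"twist":0},{"fingers":0.7,"x":4.48,"y":0.06,"z":-0.05,"twist":0},{"fingers":0.3,"x":4.48,"y":0.06,"z":-0.05,"twist":0},{"fingers":0,"x":4.48,"y":0.06,"z":-0.05,"twist":0},{"fingers":0,"x":4.48,"y":0.06,"z":-0.05,"twist":0},{"fingers":0,"x":4.48,"y":0.06,"z":-0.05,"twist":0},{"fingers":0,"x":4.48,"y":0.06,"z":-0.05,"twist":0},{"fingers":0,"x":4.48,"y":0.06,"z":-0.05,"twist":0},{"fingers":0,"x":4.48,"y":0.06,"z":-0.05,"twist":0},{"fingers":0,"x":4.48,"y":0.06,"z":-0.05,"twist":0}]' 20
```

```text
time: 3.12
position: [0.5262, -0.2697, 0.0036]
tool_rot: [1.176, 1.23, -1.176]
ft_force: [-0.3, -0.4, 1.8]
grip_width: 0.28
```

```bash
python3 -m creep '[{"fingers":0,"x":-0.3,"y":0,"z":0,"twist":0},{"fingers":0,"x":-1,"y":0,"z":0,"twist":0},{"fingers":0,"x":-1.8,"y":0,"z":-0.2,"twist":0},{"fingers":0,"x":-2.6,"y":0,"z":-0.8,"twist":0},{"fingers":0,"x":-3.2,"y":0,"z":-1.6,"twist":-0.2},{"fingers":0,"x":-3.6,"y":0,"z":-2.5,"twist":-0.4},{"fingers":0,"x":-3.9,"y":0,"z":-3.4,"twist":-0.6},{"fingers":0,"x":-3.9,"y":0,"z":-4.3,"twist":-0.8},{"fingers":0,"x":-3.9,"y":0,"z":-5.2,"twist":-1},{"fingers":0,"x":-3.9,"y":-0.1,"z":-6.1,"twist":-1.2},{"fingers":0,"x":-3.9,"y":-0.3,"z":-7,"twist":-1.4},{"fingers":0,"x":-3.9,"y":-0.6,"z":-7.9,"twist":-1.6},{"fingers":0,"x":-3.9,"y":-0.9,"z":-8.8,"twist":-1.8},{"fingers":0,"x":-3.9,"y":-1.3,"z":-9.7,"twist":-1.8},{"fingers":0,"x":-3.9,"y":-1.7,"z":-10.6,"twist":-1.8},{"fingers":0,"x":-3.9,"y":-2.1,"z":-11.4,"twist":-1.8},{"fingers":0,"x":-3.9,"y":-2.5,"z":-12,"twist":-1.8},{"fingers":0,"x":-3.9,"y":-2.8,"z":-12.4,"twist":-1.8},{"fingers":0,"x":-3.9,"y":-2.8,"z":-12.4,"twist":-1.8},{"fingers":0,"x":-3.9,"y":-2.8,"z":-12.4,"twist":-1.8}]' 20
python3 - <<'E'
from bench import telemetry, viewer
from h import *
s=telemetry.get_state();print(s["time"],s["joint_positions"].round(3),s["ft_force"],s["position"]);print(R.from_rotvec(s["tool_rot"]).as_matrix().round(4))
for n in ("wrist","top","scene"):
    im=viewer.get_image(n);cv2.imwrite(f"pics/{n}2.png",im["pixels"][:,:,::-1]);np.savez(f"pics/{n}2.npz",**im)
E
```

```text
time: 4.78
position: [0.391, 0.2219, 0.1599]
tool_rot: [1.056, 1.298, -1.056]
ft_force: [0.2, 0.0, -0.7]
grip_width: 0.273
4.7833 [ 0.262 -0.051 -0.805  1.983 -0.038  1.194 -1.894] [ 0.23530155  0.02174291 -0.69023798] [0.3909765  0.22191126 0.1598564 ]
[[ 1.000e-03  9.789e-01  2.041e-01]
 [-1.100e-03  2.041e-01 -9.789e-01]
 [-1.000e+00  8.000e-04  1.300e-03]]
```

View pics/wrist2.png

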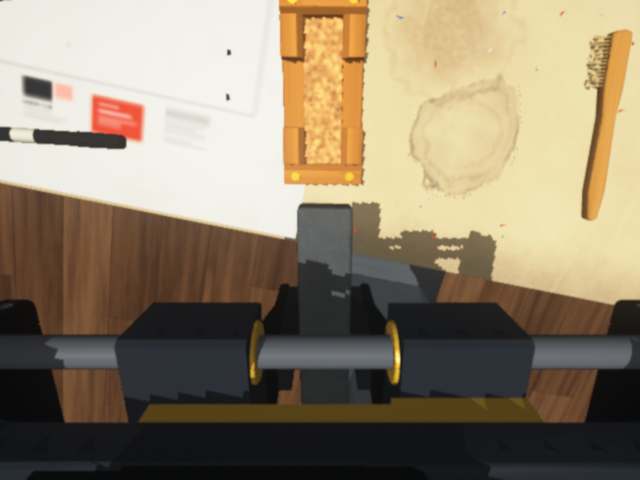

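View pics/scene2.png

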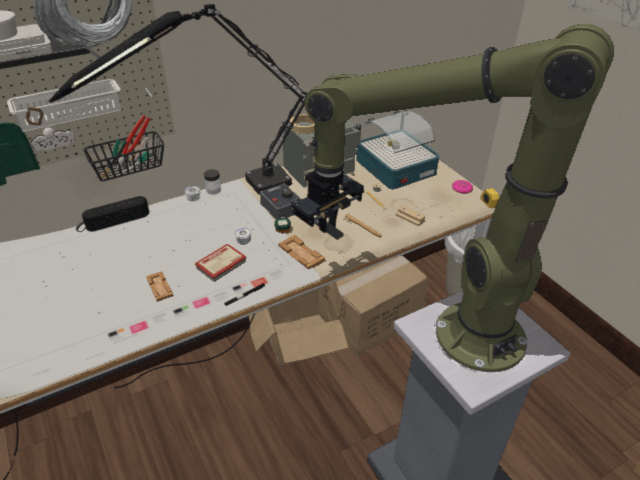

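The held stone's front end is at (298–352,205). The holder's near end is at (285,184)–(362,184), and the pocket runs parallel to the stone.

```bash
python3 - <<'E'
from h import *
im=load("wrist2");crop(im,270,0,380,220,3.6,"pics/w2c.png")
for n,u,v,z in [("nearL",285,184,.016),("nearR",362,184,.016),("stoneL",298,205,.17),("stoneR",352,205,.17),("LL",281,12,.016),("RR",367,12,.016),("stud",295,176,.016),("stud",349,176,.016),("stud",294,3,.016),("stud",348,2,.016)]:
    print(n,px2w(im,u,v,z).round(4),px2w(im,u,v).round(4))
E
```

```text
nearL [0.422  0.2616 0.016 ] [0.4202 0.2625 0.0041]
nearR [0.435  0.1996 0.016 ] [0.4335 0.1979 0.0029]
stoneL [0.4386 0.2437 0.17  ] [0.4045 0.2483 0.004 ]
stoneR [0.4431 0.2217 0.17  ] [0.4138 0.2021 0.0023]
LL [0.5439 0.2862 0.016 ] [0.5448 0.2867 0.0126]
RR [0.5567 0.2251 0.016 ] [0.5606 0.2245 0.0026]
stud [0.4301 0.2548 0.016 ] [0.4301 0.2548 0.016 ]
stud [0.4391 0.2115 0.016 ] [0.4392 0.2116 0.0163]
stud [0.5515 0.278  0.016 ] [0.5515 0.278  0.0159]
stud [0.5601 0.24   0.016 ] [0.5599 0.24   0.0168]
```

View pics/w2c.png

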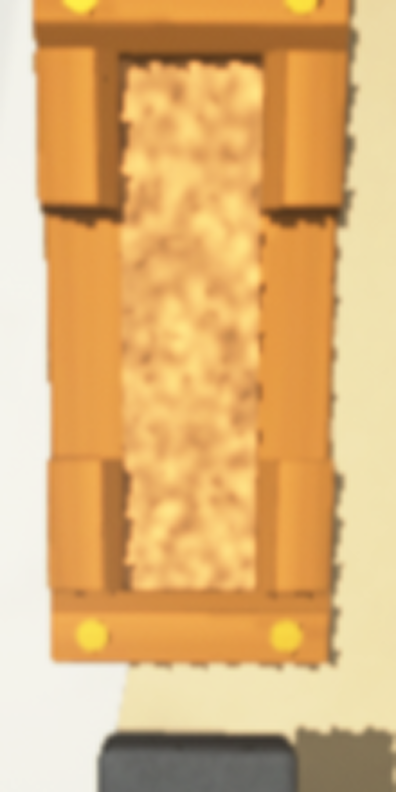

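```bash
python3 -m creep '[{"fingers":0,"x":0.4,"y":0,"z":0,"twist":0},{"fingers":0,"x":1.1,"y":0,"z":0,"twist":0},{"fingers":0,"x":1.9,"y":0,"z":0,"twist":0},{"fingers":0,"x":2.6,"y":0,"z":0,"twist":0},{"fingers":0,"x":3.1,"y":0,"z":0,"twist":0},{"fingers":0,"x":3.35,"y":0,"z":0,"twist":0},{"fingers":0,"x":3.45,"y":0,"z":0,"twist":0},{"fingers":0,"x":3.5,"y":0,"z":0,"twist":0},{"fingers":0,"x":3.55,"y":0,"z":0,"twist":0},{"fingers":0,"x":3.6,"y":0,"z":0,"twist":0},{"fingers":0,"x":3.65,"y":0,"z":0,"twist":0},{"fingers":0,"x":3.67,"y":0,"z":0,"twist":0},{"fingers":0,"x":3.67,"y":0,"z":0,"twist":0},{"fingers":0,"x":3.67,"y":0,"z":0,"twist":0}]' 15
python3 - <<'E'
from bench import telemetry, viewer
from h import *
for n in ("wrist","scene"):
    im=viewer.get_image(n);cv2.imwrite(f"pics/{n}3.png",im["pixels"][:,:,::-1]);np.savez(f"pics/{n}3.npz",**im)
crop(im,270,180,380,290,6,"pics/s3c.png")
E
```

```text
time: 6.1
position: [0.3925, 0.2212, 0.013]
tool_rot: [1.06, 1.297, -1.058]
ft_force: [-0.9, -0.9, 2.5]
grip_width: 0.277
```

View pics/wrist3.png

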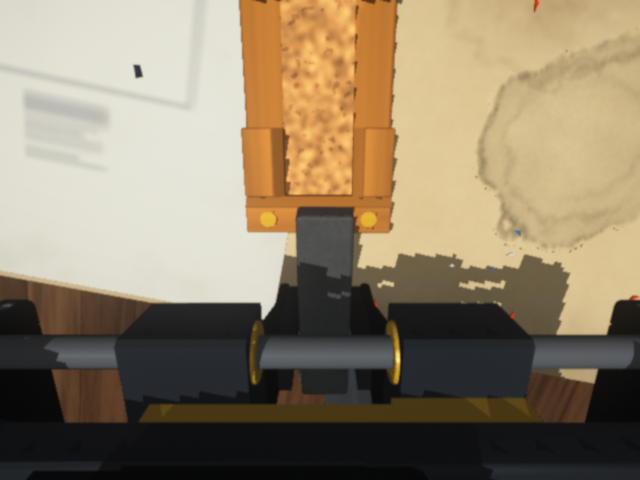

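View pics/s3c.png

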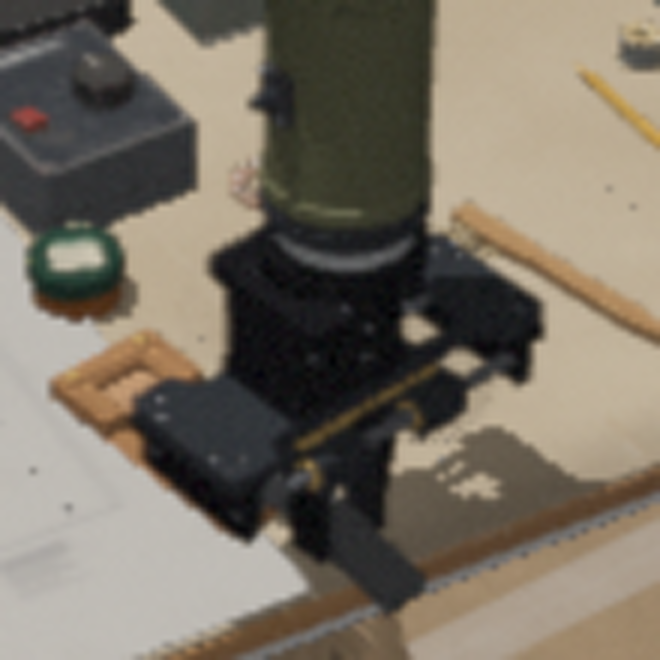

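```bash
cat >> h.py <<'E'
def tilt(im,st,u0=303,u1=347,v0=214,v1=285):
    T=R.from_rotvec(st["tool_rot"]).as_matrix()
    P=np.array([px2w(im,u,v) for v in range(v0,v1,2) for u in range(u0,u1,3)])-st["position"]
    Q=P@T   # tool coords: x fwd(down), y, z
    Q=Q[(Q[:,0]<.02)&(Q[:,0]>-.06)]
    k=np.polyfit(Q[:,1],-Q[:,0],1); r=-Q[:,0]-np.polyval(k,Q[:,1]); ok=abs(r)<2.5*r.std(); k=np.polyfit(Q[ok,1],-Q[ok,0],1)
    return np.degrees(np.arctan(k[0])),k[1],Q[:,1].min(),Q[:,1].max(),r.std(),len(Q)
E
python3 - <<'E'
from h import *
from bench import telemetry
s=telemetry.get_state()
print(tilt(load("wrist3"),s))
s["position"]=np.array([0.3909765,0.22191126,0.1598564]);print(tilt(load("wrist2"),s))
E
```

```text
(np.float64(9.239301597168621), np.float64(0.009632230077194891), np.float64(0.016042221524515995), np.float64(0.04873878021775634), np.float64(0.0006566479366606809), 538)
(np.float64(0.01899568614416756), np.float64(0.00917239501026266), np.float64(0.014938752925700252), np.float64(0.04711974044292263), np.float64(0.0005940480105868467), 540)
```

```bash
python3 -m creep '[{"fingers":0,"x":-0.3,"y":0,"z":0,"twist":0},{"fingers":0,"x":-0.8,"y":0,"z":0,"twist":0},{"fingers":0,"x":-1,"y":0.2,"z":0,"twist":0},{"fingers":0,"x":-1,"y":0.8,"z":-0.02,"twist":0},{"fingers":0,"x":-1,"y":1.5,"z":-0.04,"twist":0},{"fingers":0,"x":-1,"y":2.1,"z":-0.04,"twist":0},{"fingers":0,"x":-1,"y":2.5,"z":-0.04,"twist":0},{"fingers":0,"x":-1,"y":2.67,"z":-0.04,"twist":0},{"fingers":0,"x":-1,"y":2.67,"z":-0.04,"twist":0},{"fingers":0,"x":-1,"y":2.67,"z":-0.04,"twist":0},{"fingers":0,"x":-1,"y":2.67,"z":-0.04,"twist":0}]' 15
python3 - <<'E'
from bench import telemetry, viewer
from h import *
s=telemetry.get_state();T=R.from_rotvec(s["tool_rot"]).as_matrix();print(T.round(3),s["position"])
print("to centre, tool axes units",(T.T@(np.array([.4968,.2446,.0105])-s["position"])/.04).round(3))
im=viewer.get_image("wrist");cv2.imwrite("pics/wrist4.png",im["pixels"][:,:,::-1]);np.savez("pics/wrist4.npz",**im)
print(tilt(im,s))
E
```

```text
time: 7.12
position: [0.4947, 0.244, 0.0523]
tool_rot: [1.057, 1.299, -1.059]
ft_force: [-0.9, -0.2, -1.3]
grip_width: 0.275
[[-0.001  0.979  0.202]
 [-0.001  0.202 -0.979]
 [-1.    -0.001  0.001]] [0.49474765 0.24395416 0.05231884]
to centre, tool axes units [ 1.045  0.055 -0.006]
(np.float64(8.871223712252688), np.float64(0.009426294500649475), np.float64(0.015979132772537985), np.float64(0.048617946305839974), np.float64(0.000614132622657482), 538)
```

View pics/wrist4.png

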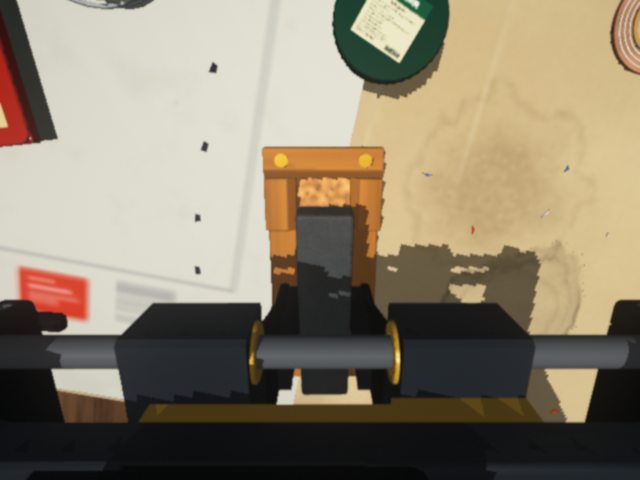

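The holder's far end is visible at (263,148)–(384,148), with the stone (297–353) between the walls. I'll check the centring.

```bash
python3 - <<'E'
from bench import telemetry
from h import *
s=telemetry.get_state();T=R.from_rotvec(s["tool_rot"]).as_matrix();im=load("wrist4")
for u,v,z in [(263,148,.016),(384,148,.016),(324,148,.016),(297,210,.07),(353,210,.07)]: print(((px2w(im,u,v,z)-s["position"])@T*1000).round(1))
E
```

```text
[ 36.3  71.8 -32.4]
[36.4 71.8 30.3]
[36.4 71.8 -0.8]
[-17.6  50.5 -11.5]
[-17.6  50.5  10.6]
```

```bash
python3 -m creep '[{"fingers":0,"x":0.1,"y":0.05,"z":-0.02,"twist":0},{"fingers":0,"x":0.3,"y":0.05,"z":-0.02,"twist":0},{"fingers":0,"x":0.5,"y":0.05,"z":-0.02,"twist":0},{"fingers":0,"x":0.65,"y":0.05,"z":-0.02,"twist":0},{"fingers":0,"x":0.75,"y":0.05,"z":-0.02,"twist":0},{"fingers":0,"x":0.8,"y":0.05,"z":-0.02,"twist":0},{"fingers":0,"x":0.84,"y":0.05,"z":-0.02,"twist":0},{"fingers":0,"x":0.84,"y":0.05,"z":-0.02,"twist":0},{"fingers":0,"x":0.84,"y":0.05,"z":-0.02,"twist":0},{"fingers":0,"x":0.84,"y":0.05,"z":-0.02,"twist":0},{"fingers":0,"x":0.84,"y":0.05,"z":-0.02,"twist":0}]' 15
python3 - <<'E'
from bench import telemetry, viewer
from h import *
s=telemetry.get_state();im=viewer.get_image("wrist");cv2.imwrite("pics/wrist5.png",im["pixels"][:,:,::-1]);np.savez("pics/wrist5.npz",**im)
print(s["position"],s["ft_force"],tilt(im,s))
E
```

```text
time: 8.08
position: [0.4981, 0.2453, 0.0192]
tool_rot: [1.059, 1.298, -1.058]
ft_force: [-0.2, 0.3, -1.0]
grip_width: 0.275
[0.49810516 0.24530356 0.01922058] [-0.18934017  0.26959488 -0.9892598 ] (np.float64(8.831781281409972), np.float64(0.00943674150963217), np.float64(0.01599473288515762), np.float64(0.04859836322538393), np.float64(0.0006256746537243126), 538)
```

View pics/wrist5.png

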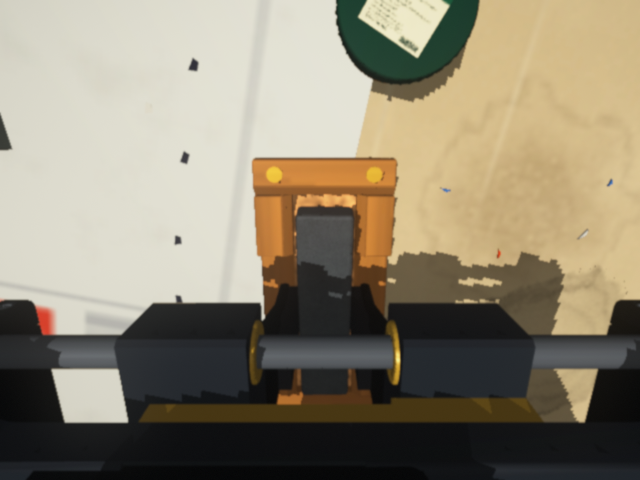

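The tilt is 8.8° and the stone's centre is about 15 mm above the floor, so the low end is inside the pocket. Next I rock it flat.

```bash
python3 -m creep '[{"fingers":0,"x":0.04,"y":-0.01,"z":0,"twist":0},{"fingers":0,"x":0.08,"y":-0.02,"z":0,"twist":0},{"fingers":0,"x":0.12,"y":-0.02,"z":0,"twist":0},{"fingers":0,"x":0.16,"y":-0.02,"z":0,"twist":0},{"fingers":0,"x":0.2,"y":-0.02,"z":0,"twist":0},{"fingers":0,"x":0.23,"y":-0.02,"z":0,"twist":0},{"fingers":0,"x":0.23,"y":-0.02,"z":0,"twist":0},{"fingers":0,"x":0.23,"y":-0.02,"z":0,"twist":0},{"fingers":0,"x":0.23,"y":-0.02,"z":0,"twist":0}]' 15
python3 - <<'E'
from bench import telemetry, viewer
from h import *
s=telemetry.get_state();im=viewer.get_image("wrist");cv2.imwrite("pics/wrist6.png",im["pixels"][:,:,::-1]);np.savez("pics/wrist6.npz",**im)
print(s["position"],s["ft_force"],tilt(im,s))
E
```

```text
time: 8.88
position: [0.4973, 0.2452, 0.01]
tool_rot: [1.059, 1.298, -1.058]
ft_force: [0.3, 1.0, 5.7]
grip_width: 0.274
[0.49731889 0.24520966 0.01003127] [0.34652931 0.95406101 5.68154902] (np.float64(0.1435610309209977), np.float64(0.009609301488667808), np.float64(0.014811582040132425), np.float64(0.04723266121232545), np.float64(0.0005646331916201777), 539)
```

View pics/wrist6.png

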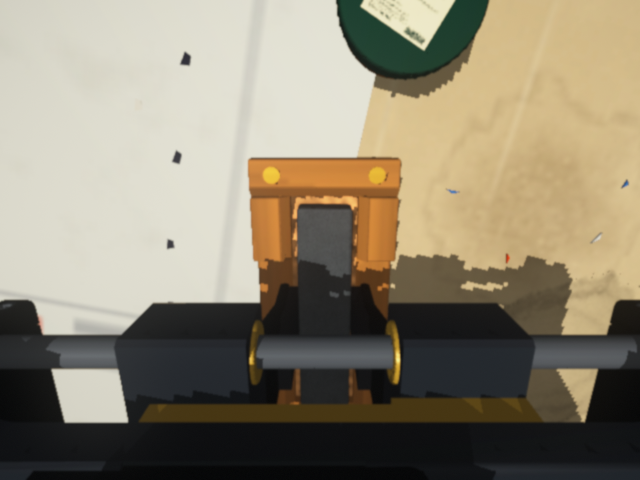

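The tilt now reads 0.1°, so the stone is flat. I'll release and retreat.

```bash
python3 -m creep '[{"fingers":0.35,"x":0,"y":0,"z":0,"twist":0},{"fingers":0.5,"x":0,"y":0,"z":0,"twist":0},{"fingers":0.6,"x":0,"y":0,"z":0,"twist":0},{"fingers":0.6,"x":0,"y":0,"z":0,"twist":0},{"fingers":0.6,"x":0,"y":0,"z":0,"twist":0},{"fingers":0.6,"x":-0.2,"y":0,"z":0,"twist":0},{"fingers":0.6,"x":-0.6,"y":0,"z":0,"twist":0},{"fingers":0.6,"x":-1.2,"y":0,"z":0,"twist":0},{"fingers":0.6,"x":-1.9,"y":0,"z":0,"twist":0},{"fingers":0.6,"x":-2.6,"y":-0.4,"z":0,"twist":0},{"fingers":0.6,"x":-3.3,"y":-0.8,"z":0,"twist":0},{"fingers":0.6,"x":-3.8,"y":-1.2,"z":0,"twist":0},{"fingers":0.6,"x":-4,"y":-1.5,"z":0,"twist":0},{"fingers":0.6,"x":-4,"y":-1.5,"z":0,"twist":0},{"fingers":0.6,"x":-4,"y":-1.5,"z":0,"twist":0}]' 15
python3 - <<'E'
from bench import telemetry, viewer
from h import *
for n in ("wrist","top"):
    im=viewer.get_image(n);cv2.imwrite(f"pics/{n}7.png",im["pixels"][:,:,::-1]);np.savez(f"pics/{n}7.npz",**im)
E
```

```text
time: 10.18
position: [0.4386, 0.2329, 0.1705]
tool_rot: [1.059, 1.295, -1.058]
ft_force: [-0.3, -0.0, -0.2]
grip_width: 0.6
```

View pics/wrist7.png

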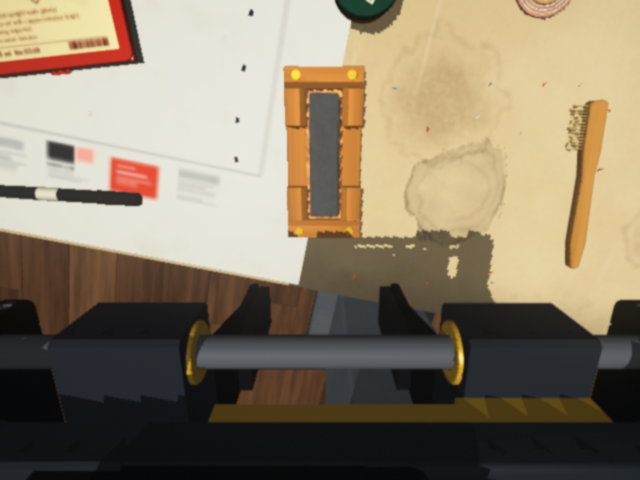

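View pics/top7.png

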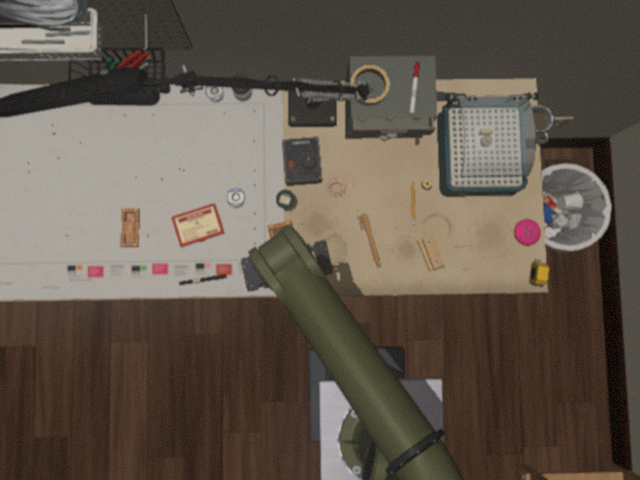

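The stone lies in the pocket at (308–340, 92–217), and the brush and block are unmoved in the top view. One depth check of flatness and centring, then hand in.

```bash
python3 - <<'E'
from h import *
from bench import workorder
im=load("wrist7")
P=np.array([px2w(im,u,v) for v in range(96,214,2) for u in range(313,337,2)])
c=np.linalg.lstsq(np.c_[P[:,:2]-P[:,:2].mean(0),np.ones(len(P))],P[:,2],rcond=None)[0]
print("tilt deg",np.degrees(np.hypot(*c[:2])),"top z",c[2])
Q=np.array([px2w(im,u,v,.02)[:2] for u,v in [(309,93),(340,93),(340,217),(309,217)]]);H=np.array([px2w(im,u,v,.016)[:2] for u,v in [(285,67),(364,67),(360,236),(289,236)]])
for X in(Q,H):
    a=X[0]+X[1]-X[2]-X[3];print(X.mean(0).round(4),np.degrees(np.arctan2(a[1],a[0])))
if np.degrees(np.hypot(*c[:2]))<2.5 and c[2]<.0225 and np.linalg.norm(Q.mean(0)-H.mean(0))<.006: print(workorder.close_job())
E
```

```text
tilt deg 1.5311732033486587 top z 0.020618362332297455
[0.4966 0.2449] 11.63318848549215
[0.4972 0.2449] 11.633184891543578
the job is handed in; nothing more can be done
None
```

The dressing stone is lying flat in the pocket of the larger holder, and the job is handed in. It took about 10 s of the 43 s allowed.

**What I did:** I gripped the stone across its width at mid-length. To tip it, I pressed one end on the holder's outer edge, which turned it about 9° in the grip. I then lowered its low end into the pocket, rocked it flat, let go and backed off upward.

**Tipped over the pocket:** the stone was at 8.8° with its centre about 15 mm above the pocket floor, and held there for about 0.4 s.

**Final checks, from the camera after release:**

| Check | Measured | Limit |
|---|---|---|
| Centre offset from pocket | about 0.6 mm | 10 mm |
| Misalignment with pocket | below 0.1° | 10° |
| Top of stone | 20.6 mm above the worktop, against 20 mm if seated exactly | about 22.5 mm |
| Tilt | 1.5° | 4.5° |

The tilt reading disagrees slightly with the 0.1° measured while the stone was still gripped. Both are well inside the limit, and the difference is probably depth noise.

In the before and after top views the layout block and the brush look unmoved; I did not measure them. The highest force I saw, checked at the end of each move, was about 6 N.

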